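# Lay out an instrument set for packing

### The job

Lay out this instrument set: stand the wide steel pot upright in the tray, midway between the kidney dish and the instrument box, and put its lid on, seated; lay the bone chisel flat and lengthwise in the empty compartment of the wire basket; and stand the tall narrow beaker upright on the table just in front of the basket (robot side), opposite the middle of that side, about a finger's width (15 mm) away from it. Leave the roll of tape where it lies.

Things in the scene. Friction and masses are not known exactly. Their poses are not given: they have to be found in the camera images.
- pot_mid (a point): Wide plain steel pot, open at the top, upright: outer diameter 58 mm at the foot and 60 mm at the rim, 40 mm high, wall 3 mm, floor 4 mm (mouth 54 mm wide). The point is at its centre, 20 mm above its underside; z up. Loose, about 0.12 kg.
- lid_knob (a point): Round steel lid with a black upright knob, right way up. From below: spigot 48 mm in diameter (40 at its foot), 5 mm deep; flange 66 mm in diameter, 3 mm thick; knob 16 mm in diameter, 22 mm high. The point is on the axis half-way up the knob, 19 mm above the underside; z up. Seated, the flange rests on the pot's rim and the point is 54 mm above the surface under the pot. Loose, 0.08 kg.
- beaker_mid (a point): Tall narrow steel beaker, open at the top, upright: outer diameter 42 mm at the foot, 44 mm at the rim, 62 mm high, wall 2.5 mm. The point is at its centre, 31 mm above its underside; z up. Loose, about 0.09 kg.
- chisel_mid (a point): Steel bone chisel lying flat, 120 mm long: handle 14 mm wide, 12 mm high, from 60 mm on its -x side to 20 mm on +x, then a blade 10 mm wide, 5 mm thick to 60 mm on +x. The point is at mid-length in the handle, 6 mm above its underside, near the balance point: grip it here, across (along y). x runs along the chisel, z up. Either end may lead. Loose, 0.13 kg.
- tray: Shallow rectangular tray, fixed, 170 mm (x) by 280 mm (y), rim 14 mm high, floor 3 mm thick. Origin at its centre at table level. Fixed in it: at the -y end a kidney dish (150 mm along x, 40 mm high), at the +y end a closed steel box (120 mm along x, 35 mm high, knob to 42). Both begin 63 to 65 mm from the centre, so the midway place is the tray's origin, on the floor.
- basket: Wire basket, fixed, 170 mm along x (near side at -85 mm, far side at +85) by 180 mm (y), walls 45 mm high, floor 3 mm thick. Origin at its centre at table level. A divider 38 mm high along x at y = 0 makes two compartments, each 164 mm long (x) by 85 mm wide: the one on -y holds two ring-handled clamps (fixed), the one on +y is empty, its centre at y = +45 mm.
- tape_mid (a point): Roll of tape lying flat, 56 mm in diameter, 34 mm hole, 19 mm high. A bystander: leave it. The point is at its centre, 9.5 mm above the table.

How it is judged:
By the outcome, as a careful person would: the job done as asked, in the order asked, and still so for the second after the job is handed in, with the robot touching nothing.
It also fails if it takes over 120 s, if anything falls off the work surface, if the arm or the gripper's body presses on something with over 40 N, if the wrist force passes 120 N, or if a joint passes its speed limit or range.

### The arm

A 7-joint arm with a two-finger parallel gripper is mounted at the origin on the work surface. World frame = base frame: x ahead of the robot, y to its left, z up, the work surface at z = 0. Lengths are in m, angles in degrees, forces in N, time in s.
With the tool pointing down it reaches from about 0.4 to 0.85 m from the base axis. Payload 10.4 kg.
Tool frame: the origin (TCP) lies at the very end of the fingers, on their centre line; the grasp point (between the pads) lies r.grip_depth behind it (r.grip_depth is the distance from the TCP to the grasp point, in m); z points along the fingers, y is the line along which they close (so a half turn about z gives the same grasp; the last joint's range is limited). The gripper opens to 85 mm and grips with 20 to 120 N. Pads are 22 mm wide; open, the fingers measure 114 mm over their backs; the gripper's body (76 mm by 85 mm) begins 54 mm behind the grasp point. The pads swing forward as they close: fully open they stand 13 mm farther back than shut.
Start: joints at [63.908, 19.034, -3.707, 83.658, 1.238, 77.344, -5.071], TCP at [0.262, -0.567, 0.231] pointing down, gripper open.
Joint ranges: [-148.97, 148.97], [-28.65, 121.19], [-84.17, 76.75], [9.2, 138.47], [-72.65, 252.65], [3.7, 117.97], [-149.18, 149.18]. Speed limits (degrees/s): [127.2, 127.2, 159.86, 159.86, 180, 180, 180].

### API

Orientations are given as [roll, pitch, yaw] about the fixed x, y, z axes, in that order (R = Rz(yaw) Ry(pitch) Rx(roll)).
In Python, from cell import r gives the robot as it stands.
- The arm moves only by the shell command python3 -m handwheel 'ROWS' [FORCE]. ROWS is a JSON object of lists of equal length, an entry for each row: "offset": the shift along the tool's x, y, z in cm, a list of three; "rotation": the turn, a rotation vector about the tool's x, y, z in degrees, a list of three; "hand": the opening, from 0 (shut) to 1 (fully open). In form: {"offset": [[dx, dy, dz], ...], "rotation": [[ax, ay, az], ...], "hand": [hand, ...]}. A call has 1 to 5 rows; each row shifts and turns the commanded pose from where the row before left it, along the tool's axes as they then stand; what a row does not reach is not made up. A row lasts 1/8 s, in which the tool goes at most 62.5 mm and 10.7 degrees, less where a joint would pass 70% of its speed; a pose out of reach is approached as far as the arm can. A call is refused whole if a number of a shift passes 6.25 or a number of a turn 10.7, either way. A call with a gripper value outside its range is refused whole. The fingers move at their own pace and stop on an object; FORCE is the grip in N (left out, the last holds). Time passes only in rows, so rows that do not move let the fingers close. It gives the time, the measured TCP pose, the force, the opening and the grip force at its end, in the units of the state.
- r.state(): the state, without advancing time (a new reading comes with each control period).
- r.grab_frame(name): name is "scene" or "top" or "wrist"; returns a dict with "pixels" (384x512x3 uint8, blue, green, red), "vfov" (degrees; the focal length in pixels is half the picture's height over the tangent of half this angle, whatever the lens; pixels are square), "cx", "cy" (the principal point, pixels), "extrinsics" (4x4, takes a point from world to camera coordinates). Camera axes: x right, y down, z forward; pixel columns grow to the right and rows downward; lengths in m; the calibration is good to about 2 mm. A picture is of the moment at which its call begins. There is no depth.
- r.close_job(): hands the job in; it is judged then, once.
The state is a dict: "time_s": time; "joint_pos": joint angles; "qvel": joint speeds; "effort": joint torques, N m; "eef_pos": TCP position; "tool_rot": TCP orientation; "ft_force": force on the tool from outside, world axes, zero at the start; "torque": the same for the moment, N m; "opening": finger opening in m; "grip_force": force on a finger pad.
Only numpy, scipy, OpenCV 4.12 (cv2) and the standard library are available. Lean on these libraries where they do the work, as an engineer would, in place of code of your own. Each camera call takes 0.05 s, during which the arm holds its last target. There are 200 camera calls.

## Working session

There is one attempt and no reset: what is moved stays moved. The work goes in short steps, Python scripts to look and compute and a shell command to move; the robot and the scene stay as the last step left them, time stands still between calls to the robot, and variables do not carry over. Pictures are saved under pics/ and viewed, at most 14 in all, crops included, and the job is handed in when it is done.

```bash
ls; mkdir -p pics
cat > h.py <<'E'
import numpy as np,cv2,pickle
from cell import r
def grab(name,save):
    f=r.grab_frame(name); pickle.dump(f,open(f'pics/{save}.pkl','wb')); cv2.imwrite(f'pics/{save}.png',f['pixels']); return f
def load(s): return pickle.load(open(f'pics/{s}.pkl','rb'))
def ray(f,u,v):
    h=f['pixels'].shape[0]; F=h/2/np.tan(np.radians(f['vfov'])/2)
    E=np.array(f['extrinsics']); d=E[:3,:3].T@np.array([(u-f['cx'])/F,(v-f['cy'])/F,1]); return -E[:3,:3].T@E[:3,3],d/np.linalg.norm(d)
def onz(f,u,v,z):
    o,d=ray(f,u,v); return o+d*(z-o[2])/d[2]
def tri(*obs):
    A=np.zeros((3,3));b=np.zeros(3);R=[ray(*o) for o in obs]
    for o,d in R: P=np.eye(3)-np.outer(d,d);A+=P;b+=P@o
    x=np.linalg.solve(A,b); return x,[np.linalg.norm((np.eye(3)-np.outer(d,d))@(x-o)) for o,d in R]
def proj(f,p):
    h=f['pixels'].shape[0]; F=h/2/np.tan(np.radians(f['vfov'])/2);E=np.array(f['extrinsics']);c=E[:3,:3]@np.array(p)+E[:3,3];return c[0]/c[2]*F+f['cx'],c[1]/c[2]*F+f['cy']
E
python3 - <<'E'
from h import *
np.set_printoptions(precision=3,suppress=True)
print(r.state(), r.grip_depth)
for n in('scene','top','wrist'):
    f=grab(n,n+'0'); print(n,f['vfov'],f['cx'],f['cy'],ray(f,f['cx'],f['cy']),[k for k in f if k not in('pixels',)])
for n in('scene','top'):
    cv2.imwrite(f'pics/{n}0b.png',cv2.resize(cv2.imread(f'pics/{n}0.png'),(800,600),interpolation=cv2.INTER_CUBIC))
E
```

```text
pics
{'time_s': 0.0, 'joint_pos': array([63.908, 19.069, -3.706, 83.707,  1.237, 77.346, -5.071]), 'qvel': array([-0.037, -0.059, -0.007,  0.12 ,  0.006,  0.039, -0.023]), 'effort': array([  0.002, -62.545,   0.05 , -39.161,   0.016,   0.01 ,  -0.   ]), 'eef_pos': array([ 0.262, -0.567,  0.231]), 'tool_rot': array([-179.918,    0.003,   24.798]), 'ft_force': array([-0.164,  0.646,  0.363]), 'torque': array([-0.023, -0.009,  0.011]), 'grip_force': 0.0, 'opening': 0.08500780194999251} 0.0187
scene 48.070865329696346 262.1148576105729 189.38885921783594 (array([ 1.403, -0.492,  0.7  ]), array([-0.739,  0.412, -0.534])) ['vfov', 'cx', 'cy', 'extrinsics']
top 42.81730363832506 261.90761132783024 192.5474458327222 (array([ 0.449, -0.   ,  1.185]), array([ 0.065, -0.   , -0.998])) ['vfov', 'cx', 'cy', 'extrinsics']
wrist 64.60610122664156 255.00376048965148 189.11995014430403 (array([ 0.323, -0.538,  0.375]), array([-0.243, -0.112, -0.964])) ['vfov', 'cx', 'cy', 'extrinsics']
```

View pics/top0b.png

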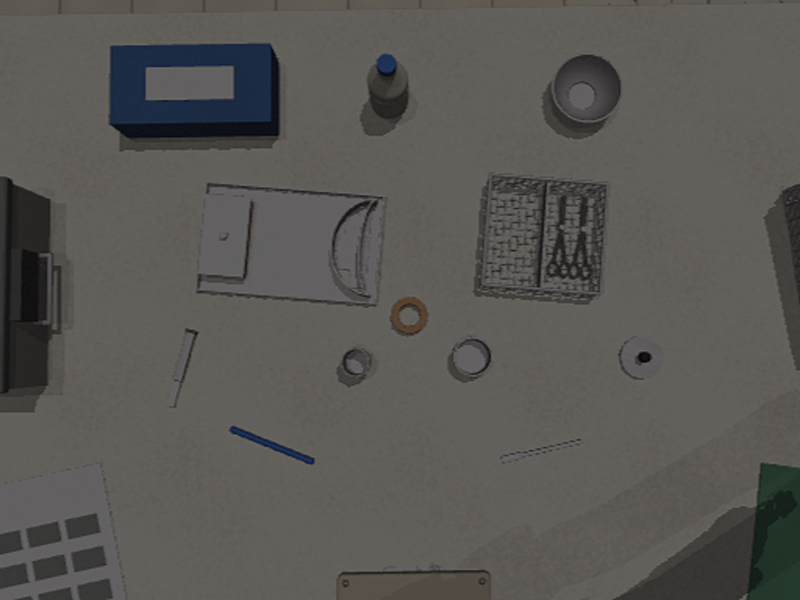

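View pics/scene0b.png

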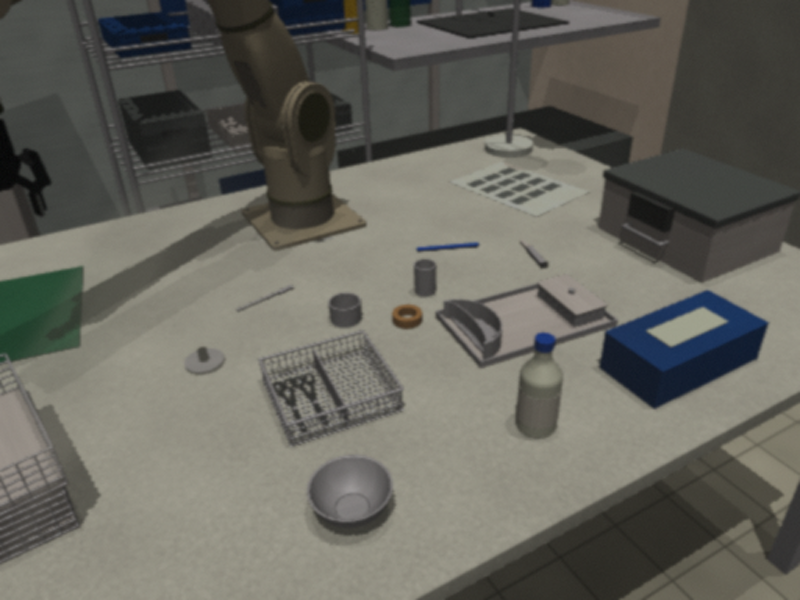

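The top view (800×600) shows the pot at (471,357), the beaker at (357,360), the lid knob at (644,357) and the chisel from (191,332) to (173,406). The tray is centred near (291,244), the basket near (544,237) and the tape at (409,316). The scene view agrees: pot (346,301), beaker rim (425,267), knob (204,354).

Run:
```python
from h import *
np.set_printoptions(precision=3,suppress=True)
t,s=load('top0'),load('scene0');k=512/800
P=lambda f,p:(f,(p[0]+.5)*k-.5,(p[1]+.5)*k-.5)
for n,a,b in [('pot rim',(471,356),(346,302)),('beaker rim',(357,358),(425,266)),('knobtop',(644,357),(204,348)),('ch handle end',(192,332),(543,264)),('ch tip',(173,406),(522,241)),('tape top',(409,315),(407,314)),
 ('tray near dish',(375,305),(437,318)),('tray far dish',(386,196),(486,361)),('tray far box',(209,184),(614,318)),
 ('bask near +y',(477,294),(363,338)),('bask near -y',(602,299),(262,361)),('bask far -y',(609,181),(290,432)),('bask far +y',(488,175),(401,390))]:
    x,e=tri(P(t,a),P(s,b)); print(n,x,np.array(e))
tr=[onz(*P(t,p),.014)[:2] for p in [(209,184),(386,196),(375,305),(197,291)]]
bk=[onz(*P(t,p),.045)[:2] for p in [(488,175),(609,181),(602,299),(477,294)]]
for q in(tr,bk):
    q=np.array(q);print(q,q.mean(0),[np.linalg.norm(q[i]-q[i-1]) for i in range(4)])
    d=q[0]+q[1]-q[2]-q[3];print(np.degrees(np.arctan2(d[1],d[0])));d=q[0]+q[3]-q[1]-q[2];print(np.degrees(np.arctan2(-d[0],d[1])))
# crops
def crop(f,x,y,w,h,z,n): cv2.imwrite(f'pics/{n}.png',cv2.resize(f['pixels'][y:y+h,x:x+w],None,fx=z,fy=z,interpolation=cv2.INTER_CUBIC))
crop(t,100,100,340,170,2.35,'tc')
```

```text
pot rim [ 0.44  -0.09   0.037] [0.001 0.001]
beaker rim [0.44  0.078 0.062] [0.001 0.001]
knobtop [ 0.434 -0.351  0.031] [0.001 0.001]
ch handle end [0.484 0.335 0.01 ] [0.001 0.001]
ch tip [0.372 0.367 0.004] [0.003 0.003]
tape top [0.504 0.001 0.015] [0.001 0.001]
tray near dish [ 0.522  0.054 -0.003] [0.002 0.002]
tray far dish [0.692 0.038 0.015] [0.006 0.006]
tray far box [0.713 0.307 0.017] [0.002 0.002]
bask near +y [ 0.534 -0.103  0.019] [0.001 0.001]
bask near -y [ 0.524 -0.285  0.036] [0.006 0.006]
bask far -y [ 0.703 -0.304  0.036] [0.003 0.003]
bask far +y [ 0.712 -0.125  0.04 ] [0.001 0.001]
[[0.712 0.306]
 [0.689 0.033]
 [0.52  0.052]
 [0.546 0.325]] [0.617 0.179] [np.float64(0.16703924166046855), np.float64(0.274985878782387), np.float64(0.169822335254855), np.float64(0.27426290384198526)]
-6.480103271778534
-5.221884854682905
[[ 0.712 -0.123]
 [ 0.699 -0.305]
 [ 0.521 -0.288]
 [ 0.532 -0.102]] [ 0.616 -0.205] [np.float64(0.1809737557954117), np.float64(0.18269037254611611), np.float64(0.17892000075753864), np.float64(0.18677764672624286)]
-5.961629310418521
-3.5944942347768305
```

```bash
cat >> h.py <<'E'
from scipy.spatial.transform import Rotation as Ro
def go(x,y,z,yaw=None):
    s=r.state();p=np.array(s['eef_pos']);R=Ro.from_euler('xyz',s['tool_rot'],degrees=True)
    o=R.inv().apply(np.array([x,y,z])-p)*100
    t=None if yaw is None else (R.inv()*Ro.from_euler('xyz',[180,0,yaw],degrees=True)).as_rotvec(degrees=True)
    print('off cm',np.round(o,2),'rot',None if t is None else np.round(t,2),'F',np.round(s['ft_force'],1),'t',s['time_s'])
E
python3 -m handwheel '{"offset":[[0,0,0],[0,0,0],[0,0,0],[0,0,0],[0,0,0]],"rotation":[[0,0,-10.5],[0,0,-10.5],[0,0,-10.5],[0,0,-10.5],[0,0,-10.5]],"hand":[1,1,1,1,1]}'
python3 -m handwheel '{"offset":[[0,0,0],[0,0,0]],"rotation":[[0,0,-10.5],[0,0,-2]],"hand":[1,1]}'
python3 -c "
from h import *
go(.44,-.09,.2,90)"
```

```text
time_s: 0.78
eef_pos: [0.2621, -0.5672, 0.231]
tool_rot: [-180.0, -0.0, 77.6]
ft_force: [0.2, -0.5, -0.2]
opening: 0.0858
grip_force: 0.0
time_s: 1.02
eef_pos: [0.262, -0.5673, 0.231]
tool_rot: [-180.0, -0.0, 89.8]
ft_force: [-0.3, -0.6, -0.4]
opening: 0.0854
grip_force: 0.0
off cm [47.78 17.65  3.12] rot [-0.   -0.03 -0.17] F [-0.3 -0.6 -0.4] t 1.025
```

Next I move over the pot and take wrist views from two places.

```bash
python3 -m handwheel '{"offset":[[5.5,2.2,0],[5.5,2.2,0],[5.5,2.2,0],[5.5,2.2,0],[5.5,2.2,0]],"rotation":[[0,0,0],[0,0,0],[0,0,0],[0,0,0],[0,0,0]],"hand":[1,1,1,1,1]}'
python3 -m handwheel '{"offset":[[5.5,2.2,0.5],[5.5,2.2,0.5],[3,2.2,0.5],[0,0,0]],"rotation":[[0,0,0],[0,0,0],[0,0,0],[0,0,0]],"hand":[1,1,1,1]}'
python3 -c "
from h import *
go(.44,-.09,.2,90); grab('wrist','w1')"
python3 -m handwheel '{"offset":[[5,0,0.5],[1.3,0,0.5],[0,0,0]],"rotation":[[0,0,0],[0,0,0],[0,0,0]],"hand":[1,1,1]}'
python3 -c "
from h import *
go(.44,-.09,.2,90); grab('wrist','w2')
a=cv2.imread('pics/w1.png');b=cv2.imread('pics/w2.png');cv2.imwrite('pics/w12.png',np.vstack([a[:300],b[:300]]))
"
```

```text
time_s: 1.65
eef_pos: [0.3736, -0.2909, 0.2314]
tool_rot: [180.0, 0.0, 89.6]
ft_force: [1.2, -0.6, 0.7]
opening: 0.0855
grip_force: 0.0
time_s: 2.15
eef_pos: [0.4407, -0.1502, 0.2162]
tool_rot: [180.0, -0.0, 89.9]
ft_force: [-1.0, -0.4, -0.3]
opening: 0.0852
grip_force: 0.0
off cm [ 6.01 -0.07  1.62] rot [ 0.01 -0.04 -0.09] F [-1.  -0.4 -0.3] t 2.15
time_s: 2.58
eef_pos: [0.4395, -0.0906, 0.2062]
tool_rot: [-180.0, 0.0, 89.7]
ft_force: [0.4, -0.7, 0.5]
opening: 0.0853
grip_force: 0.0
off cm [0.06 0.05 0.62] rot [-0.02  0.03 -0.26] F [ 0.4 -0.7  0.5] t 2.575
```

View pics/w12.png

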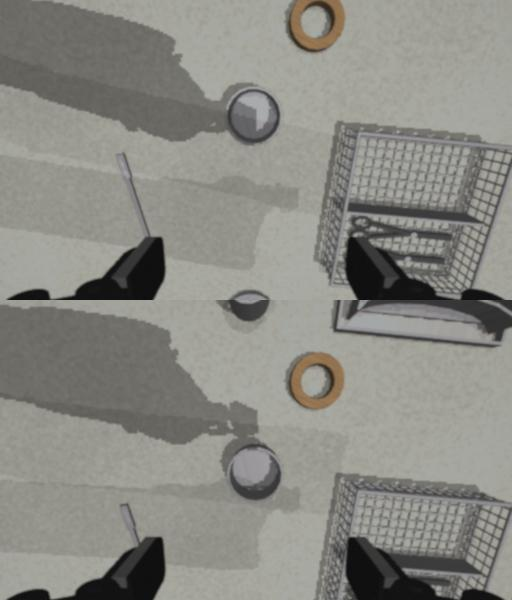

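The wrist pair shows the pot rim centred at (253,115) and then (255,172). The basket's near/+y rim corner is at about (356,132) and then (361,186), with the tape clear of everything.

Run:
```python
from h import *
np.set_printoptions(precision=4,suppress=True)
a,b=load('w1'),load('w2')
print('rim',*tri((a,253.5,114.5),(b,255,171.5)))
print('corner',*tri((a,356,132),(b,360,187)))
for f,u,v in((a,253.5,114.5),(b,255,171.5)): print(onz(f,u,v,.04))
go(.44,-.09,.04,90)
# circle fit in w2 at z=.04: project predicted rim for check
for f,n in((a,'w1'),(b,'w2')):
    im=f['pixels'].copy();x,_=tri((a,253.5,114.5),(b,255,171.5))
    for t in np.arange(0,360,10):
        u=proj(f,[x[0]+.03*np.cos(np.radians(t)),x[1]+.03*np.sin(np.radians(t)),.04]);cv2.circle(im,(round(u[0]*16),round(u[1]*16)),16,(0,255,0),-1,shift=4)
    v0=70 if n=='w1' else 125
    cv2.imwrite(f'pics/{n}c.png',cv2.resize(im[v0:v0+90,205:305],None,fx=4,fy=4))
cv2.imwrite('pics/rim.png',np.hstack([cv2.imread('pics/w1c.png'),cv2.imread('pics/w2c.png')]))
```

```text
rim [ 0.4395 -0.092   0.0295] [np.float64(9.21494939857693e-05), np.float64(9.214949398562271e-05)]
corner [ 0.5523 -0.1102  0.0286] [np.float64(0.0023591654457158157), np.float64(0.002359165445715812)]
[ 0.4395 -0.0917  0.04  ]
[ 0.4396 -0.0897  0.04  ]
off cm [ 0.15  0.04 16.63] rot [-0.01  0.03 -0.32] F [ 0.2 -0.4  1.1] t 2.625
```

View pics/rim.png

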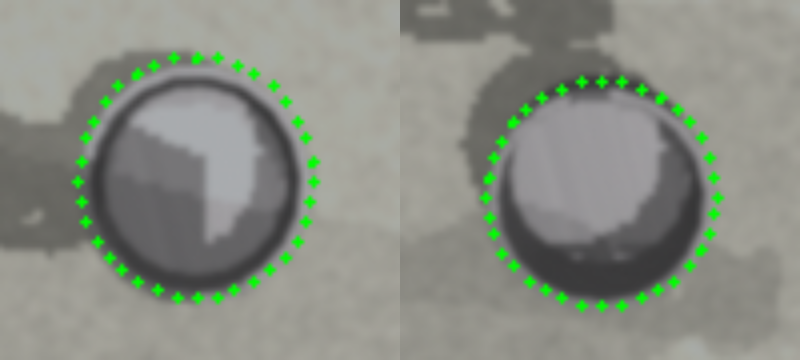

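The predicted rim circle fits in both views, so the pot is at (0.440,-0.091). I'll descend and grip.

```bash
python3 -m handwheel '{"offset":[[0,0,5],[0,0,5],[0,0,5],[0,0,3.5],[0,0,1.6]],"rotation":[[0,0,0],[0,0,0],[0,0,0],[0,0,0],[0,0,0]],"hand":[1,1,1,1,1]}'
python3 -m handwheel '{"offset":[[0,0,0],[0,0,0],[0,0,0],[0,0,0],[0,0,0]],"rotation":[[0,0,0],[0,0,0],[0,0,0],[0,0,0],[0,0,0]],"hand":[0.5,0.3,0.3,0.3,0.3]}' 30
python3 -c "
from h import *
go(.44,-.09,.004,90)"
```

```text
time_s: 3.25
eef_pos: [0.4388, -0.0914, 0.0036]
tool_rot: [-179.9, -0.0, 89.6]
ft_force: [0.0, 0.0, 0.3]
opening: 0.0853
grip_force: 0.0
time_s: 3.88
eef_pos: [0.4409, -0.0906, 0.0065]
tool_rot: [179.9, 0.1, 89.8]
ft_force: [-0.8, -1.6, 7.2]
opening: 0.0594
grip_force: 33.2
off cm [ 0.06 -0.09  0.25] rot [ 0.12  0.07 -0.22] F [-0.8 -1.6  7.2] t 3.875
```

```bash
python3 -m handwheel '{"offset":[[0,0,-2],[0,0,-5],[0,0,-5],[4,2,-4],[5,3,0]],"rotation":[[0,0,0],[0,0,0],[0,0,0],[0,0,0],[0,0,0]],"hand":[0.3,0.3,0.3,0.3,0.3]}'
python3 -m handwheel '{"offset":[[4.8,4,0],[3,3,0],[0,0,0]],"rotation":[[0,0,0],[0,0,0],[0,0,0]],"hand":[0.3,0.3,0.3]}'
python3 -c "
from h import *
go(.617,.179,.15,90);grab('wrist','w3')"
python3 -m handwheel '{"offset":[[5,3,0],[3,2,0],[0,0,0]],"rotation":[[0,0,0],[0,0,0],[0,0,0]],"hand":[0.3,0.3,0.3]}'
python3 -c "
from h import *
go(.617,.179,.15,90); grab('wrist','w4')
a=cv2.imread('pics/w3.png');b=cv2.imread('pics/w4.png');cv2.imwrite('pics/w34.png',np.vstack([a[:300],b[:300]]))
"
```

```text
time_s: 4.5
eef_pos: [0.4924, -0.0006, 0.1691]
tool_rot: [179.6, 0.2, 89.6]
ft_force: [0.7, -1.1, -1.4]
opening: 0.0599
grip_force: 33.3
time_s: 4.88
eef_pos: [0.5612, 0.0809, 0.1652]
tool_rot: [-180.0, -0.1, 90.0]
ft_force: [-1.6, -0.5, -1.1]
opening: 0.0596
grip_force: 33.4
off cm [9.8  5.58 1.54] rot [-0.   -0.15  0.04] F [-1.6 -0.5 -1.1] t 4.875
time_s: 5.3
eef_pos: [0.6106, 0.1592, 0.1653]
tool_rot: [-180.0, -0.1, 89.9]
ft_force: [-1.2, 0.7, -0.6]
opening: 0.0598
grip_force: 33.5
off cm [1.98 0.64 1.54] rot [-0.01 -0.06 -0.07] F [-1.2  0.7 -0.6] t 5.3
```

View pics/w34.png

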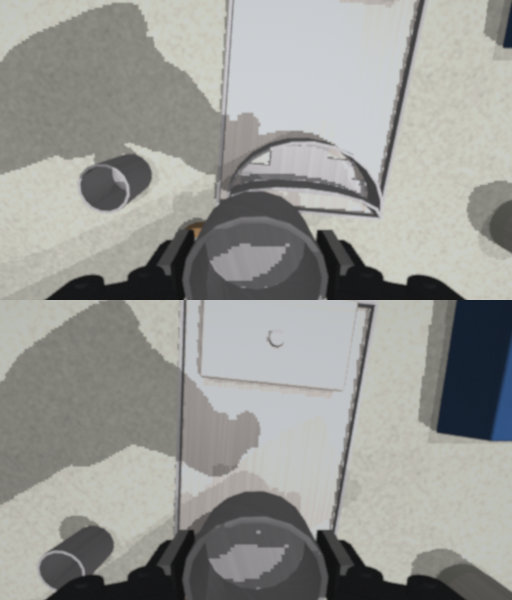

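Wrist views: the pot is held upright and the beaker is standing at (105,188). The tray's dish-end corners are at about (220,200) and (380,215) in the first view, and the box-end far corner is at (374,5) in the second. The box's front edge runs from (202,77) to (344,90).

Run:
```python
from h import *
np.set_printoptions(precision=4,suppress=True)
a,b=load('w3'),load('w4')
A=onz(a,219,201,.014);B=onz(a,381,215,.014);C=onz(b,374,6,.014)
print('dish near,far',A,B,np.linalg.norm(A-B),'box far',C,np.linalg.norm(C-B))
y=(C-B)/np.linalg.norm(C-B);x=np.array([y[1],-y[0],0]);print('yaw',np.degrees(np.arctan2(x[1],x[0])),'AB yaw',np.degrees(np.arctan2(*(B-A)[1::-1])))
print('ctr from A',A+.085*x+.14*y,'from B',B-.085*x+.14*y,'from C',C-.085*x-.14*y)
P,Q=onz(b,202,77,.035),onz(b,344,90,.035);print('box front',P,Q,np.linalg.norm(P-Q),'mid-64',(P+Q)/2-.064*y)
print(onz(a,424,0,.014),onz(a,231,0,.014),onz(b,183,0,.014),onz(b,178,220,.014),onz(b,333,225,.014))
```

```text
dish near,far [0.5248 0.0547 0.014 ] [0.6917 0.0397 0.014 ] 0.1676252833348979 box far [0.7137 0.3096 0.014 ] 0.27080969044983205
yaw -4.662976295327835 AB yaw -5.14024129602385
ctr from A [0.6209 0.1874 0.014 ] from B [0.6184 0.1862 0.014 ] from C [0.6176 0.177  0.014 ]
box front [0.5657 0.2502 0.035 ] [0.6873 0.2396 0.035 ] 0.122065807288227 mid-64 [0.6213 0.1811 0.035 ]
[0.7068 0.2365 0.014 ] [0.5406 0.2362 0.014 ] [0.5488 0.3143 0.014 ] [0.5307 0.1121 0.014 ] [0.6921 0.1064 0.014 ]
```

```bash
python3 -m handwheel '{"offset":[[2.2,0.8,4],[0,0,4],[0,0,4],[0,0,2.5],[0,0,0]],"rotation":[[0,0,0],[0,0,0],[0,0,0],[0,0,0],[0,0,0]],"hand":[0.3,0.3,0.3,0.3,0.3]}'
python3 -c "
from h import *
go(.619,.181,.0095,90)"
```

```text
time_s: 5.98
eef_pos: [0.6175, 0.1766, 0.0188]
tool_rot: [-179.8, 0.1, 89.7]
ft_force: [0.7, -1.1, -1.9]
opening: 0.0598
grip_force: 33.5
off cm [0.45 0.15 0.93] rot [-0.18  0.13 -0.31] F [ 0.7 -1.1 -1.9] t 5.975
```

```bash
python3 -m handwheel '{"offset":[[0.45,0.15,0],[0,0,0.5],[0,0,0.3],[0,0,0]],"rotation":[[0,0,-0.3],[0,0,0],[0,0,0],[0,0,0]],"hand":[0.3,0.3,0.3,0.3]}'
python3 -c "
from h import *
go(.619,.181,.0095,90)"
```

```text
time_s: 6.48
eef_pos: [0.6202, 0.1837, 0.0122]
tool_rot: [-180.0, 0.0, 90.1]
ft_force: [-1.1, 0.7, -0.7]
opening: 0.0594
grip_force: 33.5
off cm [-0.27 -0.12  0.27] rot [-0.01  0.02  0.1 ] F [-1.1  0.7 -0.7] t 6.475
```

```bash
python3 -m handwheel '{"offset":[[-0.2,-0.1,0.15],[0,0,0.15],[0,0,0]],"rotation":[[0,0,0],[0,0,0],[0,0,0]],"hand":[0.3,0.3,0.3]}'
python3 -c "
from h import *
go(.619,.181,.0095,90);go(.619,.181,.0095,90)"
```

```text
time_s: 6.85
eef_pos: [0.6194, 0.1815, 0.0096]
tool_rot: [180.0, 0.0, 90.1]
ft_force: [-2.0, -1.6, 3.8]
opening: 0.0596
grip_force: 33.8
off cm [-0.05 -0.04  0.01] rot [0.   0.03 0.08] F [-2.  -1.6  3.8] t 6.85
off cm [-0.05 -0.04  0.01] rot [0.   0.03 0.08] F [-2.  -1.6  3.8] t 6.85
```

```bash
python3 -m handwheel '{"offset":[[0,0,0],[0,0,0],[0,0,0],[0,0,-3],[0,0,-6]],"rotation":[[0,0,0],[0,0,0],[0,0,0],[0,0,0],[0,0,0]],"hand":[0.8,1,1,1,1]}'
python3 -m handwheel '{"offset":[[0,0,-6],[0,0,-5],[0,0,0]],"rotation":[[0,0,0],[0,0,0],[0,0,0]],"hand":[1,1,1]}'
python3 -c "
from h import *
go(.434,-.351,.2,90); grab('wrist','w5')"
python3 -m handwheel '{"offset":[[-6,-2,0],[-6,-2,0],[-6,-2,0],[-6,-2,0],[-6,-2,0]],"rotation":[[0,0,0],[0,0,0],[0,0,0],[0,0,0],[0,0,0]],"hand":[1,1,1,1,1]}'
python3 -m handwheel '{"offset":[[-6,-2,0],[-6,-2,0],[-5,-2,0],[-5,-2,0],[0,0,0]],"rotation":[[0,0,0],[0,0,0],[0,0,0],[0,0,0],[0,0,0]],"hand":[1,1,1,1,1]}'
python3 -c "
from h import *
go(.434,-.351,.2,90); grab('wrist','w6')"
```

```text
time_s: 7.48
eef_pos: [0.6178, 0.1811, 0.0979]
tool_rot: [-179.7, 0.1, 90.1]
ft_force: [1.4, 0.5, 1.0]
opening: 0.0856
grip_force: 0.0
time_s: 7.85
eef_pos: [0.621, 0.1831, 0.214]
tool_rot: [179.6, -0.1, 90.1]
ft_force: [0.0, 0.1, -0.4]
opening: 0.0855
grip_force: 0.0
off cm [-53.38 -18.8    1.16] rot [ 0.4  -0.12  0.1 ] F [ 0.   0.1 -0.4] t 7.85
time_s: 8.52
eef_pos: [0.5194, -0.1168, 0.208]
tool_rot: [-179.9, -0.0, 90.1]
ft_force: [-0.0, -1.1, -0.5]
opening: 0.0851
grip_force: 0.0
time_s: 9.15
eef_pos: [0.4384, -0.3378, 0.2073]
tool_rot: [-179.8, -0.0, 89.6]
ft_force: [-0.2, 0.8, -0.2]
opening: 0.0855
grip_force: 0.0
off cm [-1.32 -0.43  0.73] rot [-0.17 -0.04 -0.35] F [-0.2  0.8 -0.2] t 9.15
```

```bash
python3 -m handwheel '{"offset":[[-1.3,-0.4,5],[0,0,2],[0,0,0]],"rotation":[[0,0,0],[0,0,0],[0,0,0]],"hand":[1,1,0.6]}'
python3 -c "
from h import *
go(.434,-.351,.02,90); grab('wrist','w7')
c=lambda n:cv2.imread(f'pics/{n}.png')[80:380,60:460]
top=np.hstack([c('w6'),c('w7')]); cv2.imwrite('pics/w567.png',np.vstack([top,np.hstack([c('w5'),c('w5')*0])]))"
```

```text
time_s: 9.57
eef_pos: [0.4375, -0.3444, 0.1373]
tool_rot: [-179.9, -0.2, 90.2]
ft_force: [-0.4, -0.7, 0.6]
opening: 0.0696
grip_force: 0.0
off cm [-0.7  -0.32 11.73] rot [-0.15 -0.18  0.21] F [-0.4 -0.7  0.6] t 9.575
```

View pics/w567.png

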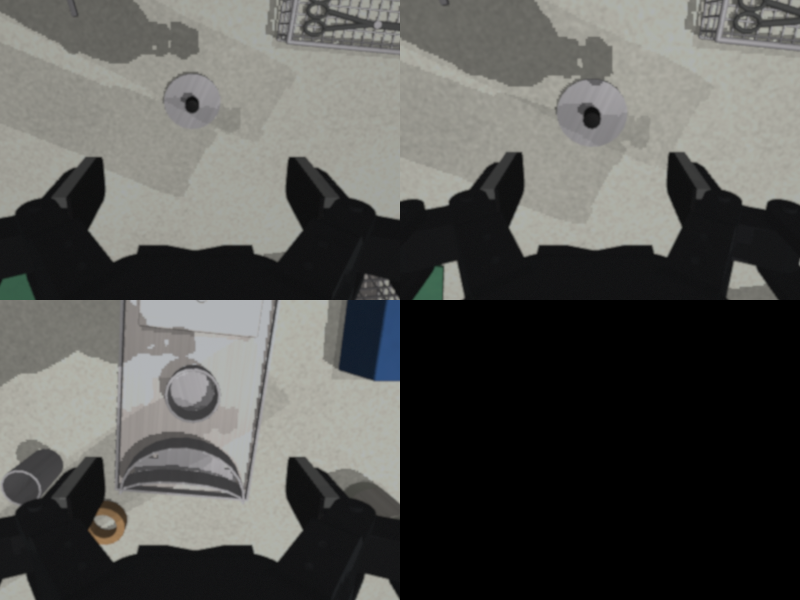

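The lid is upright with its flange at (251,181) in w6 and (252,193) in w7, and the knob top at (252,185) and (252,198). The pot stands upright in the tray with its rim at (252,171) in w5.

Run:
```python
from h import *
np.set_printoptions(precision=4,suppress=True)
a,b,c=load('w6'),load('w7'),load('w5')
print('flange',onz(a,251,181,.008),onz(b,252,193,.008),tri((a,251,181),(b,252,193)))
print('knob',onz(a,252.3,185,.03),onz(b,252,198,.03),tri((a,252,185),(b,252,198)))
print('pot',onz(c,251.5,171.5,.043))
P,Q=onz(c,198,109.5,.035),onz(c,318,117,.035);print('boxfront',P,Q)
print('dish-end corners',onz(c,178,270,.014),onz(c,305,278,.014))
go(.434,-.351,.02,90)
```

```text
flange [ 0.4333 -0.3552  0.008 ] [ 0.4346 -0.3556  0.008 ] (array([ 0.4341, -0.3517,  0.022 ]), [np.float64(0.0005854829722805395), np.float64(0.000585482972280747)])
knob [ 0.4351 -0.3543  0.03  ] [ 0.4348 -0.3538  0.03  ] (array([ 0.4346, -0.3574,  0.0181]), [np.float64(4.800482540664526e-05), np.float64(4.800482540673281e-05)])
pot [0.6187 0.1833 0.043 ]
boxfront [0.5637 0.2466 0.035 ] [0.6877 0.2394 0.035 ]
dish-end corners [0.5255 0.0496 0.014 ] [0.6871 0.0378 0.014 ]
off cm [-0.62 -0.42 11.89] rot [-0.04 -0.09  0.21] F [-0.1 -0.6  0.1] t 9.625
```

```bash
python3 -m handwheel '{"offset":[[-1,-0.4,4],[0,0,4],[0,0,3],[0,0,1],[0,0,0]],"rotation":[[0,0,0],[0,0,0],[0,0,0],[0,0,0],[0,0,0]],"hand":[0.5,0.5,0.5,0.5,0.5]}'
python3 -c "
from h import *
go(.4345,-.354,.013,90)"
```

```text
time_s: 10.25
eef_pos: [0.4346, -0.3564, 0.0202]
tool_rot: [180.0, 0.0, 90.1]
ft_force: [0.5, -0.4, 0.7]
opening: 0.0428
grip_force: 0.0
off cm [ 0.24 -0.01  0.72] rot [0.04 0.02 0.13] F [ 0.5 -0.4  0.7] t 10.25
```

```bash
python3 -m handwheel '{"offset":[[0.1,0,0.6],[0,0,0],[0,0,0],[0,0,0],[0,0,0]],"rotation":[[0,0,0],[0,0,0],[0,0,0],[0,0,0],[0,0,0]],"hand":[0.5,0.2,0,0,0]}' 30
python3 -c "
from h import *
go(.4345,-.354,.013,90)"
```

```text
time_s: 10.88
eef_pos: [0.4342, -0.3557, 0.014]
tool_rot: [180.0, 0.0, 90.1]
ft_force: [-1.3, 1.3, 6.5]
opening: 0.0147
grip_force: 29.5
off cm [0.17 0.03 0.1 ] rot [0.03 0.04 0.09] F [-1.3  1.3  6.5] t 10.875
```

```bash
python3 -m handwheel '{"offset":[[0,0,-2],[0,0,-5],[4,1.3,-5],[6,2,-2],[6,2,0]],"rotation":[[0,0,0],[0,0,0],[0,0,0],[0,0,0],[0,0,0]],"hand":[0,0,0,0,0]}'
python3 -m handwheel '{"offset":[[6,2.2,0],[6,2.2,0],[6,2.2,0],[6,2.2,0],[5,2.2,0]],"rotation":[[0,0,0],[0,0,0],[0,0,0],[0,0,0],[0,0,0]],"hand":[0,0,0,0,0]}'
python3 -m handwheel '{"offset":[[5,1.8,0],[3,0.5,0],[0,0,0]],"rotation":[[0,0,0],[0,0,0],[0,0,0]],"hand":[0,0,0]}'
python3 -c "
from h import *
go(.619,.182,.12,90)"
```

```text
time_s: 11.5
eef_pos: [0.4861, -0.2004, 0.1532]
tool_rot: [179.8, 0.2, 90.0]
ft_force: [1.3, 1.3, -0.7]
opening: 0.0147
grip_force: 29.4
time_s: 12.12
eef_pos: [0.5928, 0.0859, 0.1515]
tool_rot: [179.9, 0.0, 90.1]
ft_force: [0.8, -1.0, -0.7]
opening: 0.0144
grip_force: 29.4
time_s: 12.5
eef_pos: [0.6145, 0.1672, 0.1511]
tool_rot: [180.0, -0.1, 90.4]
ft_force: [-0.2, 0.1, -0.9]
opening: 0.0145
grip_force: 29.4
off cm [1.47 0.46 3.11] rot [ 0.02 -0.11  0.36] F [-0.2  0.1 -0.9] t 12.5
```

```bash
python3 -m handwheel '{"offset":[[1.4,0.4,2],[0,0,5],[0,0,0],[0,0,0]],"rotation":[[0,0,0],[0,0,0],[0,0,0],[0,0,0]],"hand":[0,0,0,0]}'
python3 -c "
from h import *
go(.619,.182,.052,90)
w=grab('wrist','w8')['pixels'];s=grab('scene','s8')
u,v=map(int,proj(s,[.619,.182,.05]));print(u,v)
c=s['pixels'][v-38:v+37,u-50:u+50];cv2.imwrite('pics/v8.png',np.hstack([cv2.resize(w[84:384,56:456],(400,300)),cv2.resize(c,(400,300),interpolation=cv2.INTER_CUBIC)]))"
```

```text
time_s: 13.0
eef_pos: [0.6196, 0.1774, 0.0811]
tool_rot: [180.0, -0.0, 90.0]
ft_force: [0.1, 0.1, 0.4]
opening: 0.0146
grip_force: 29.4
off cm [ 0.46 -0.06  2.91] rot [ 0.04 -0.01  0.05] F [0.1 0.1 0.4] t 13.0
336 190
```

View pics/v8.png

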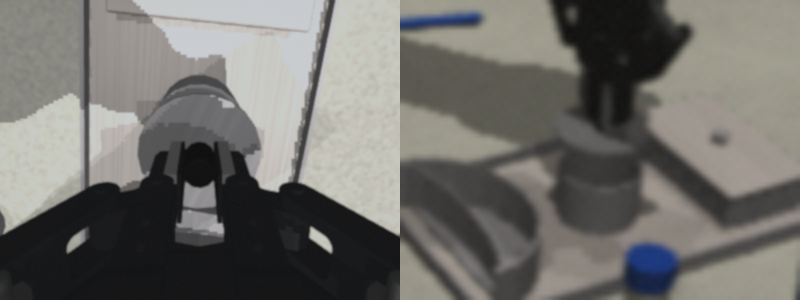

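The wrist view shows the lid held over the pot. In the scene crop the lid may be tilted, or it may only be shadow. I'll overlay a level flange to tell which.

Run:
```python
from h import *
ims=[]
for n in('w8','s8'):
    f=load(n);z=6 if n=='s8' else 3;im=cv2.convertScaleAbs(f['pixels'],alpha=1.6,beta=20)
    u,v=map(int,proj(f,[.619,.182,.065]));w,h=(66,90) if z==6 else (132,180)
    x0,y0=u-w//2,v-h//2
    c=cv2.resize(im[y0:y0+h,x0:x0+w],None,fx=z,fy=z,interpolation=cv2.INTER_CUBIC)
    for R,zz,col,p in((.033,.075,(0,255,0),(.6195,.1785)),(.030,.043,(0,0,255),(.619,.182))):
        for t in np.arange(0,360,12):
            q=proj(f,[p[0]+R*np.cos(np.radians(t)),p[1]+R*np.sin(np.radians(t)),zz]);cv2.circle(c,(round((q[0]-x0+.5)*z),round((q[1]-y0+.5)*z)),1,col,-1)
    ims.append(c)
cv2.imwrite('pics/v8b.png',np.hstack([ims[0],ims[1]]));print([i.shape for i in ims])
```

```text
[(540, 396, 3), (540, 396, 3)]
```

View pics/v8b.png

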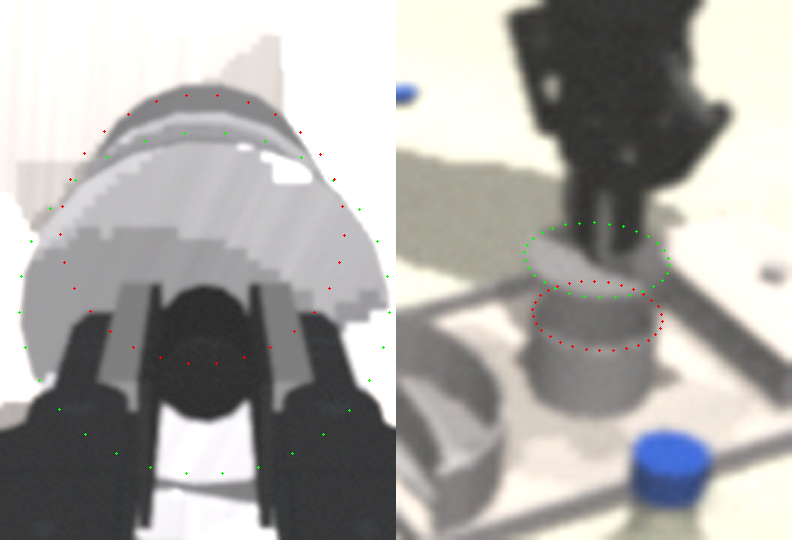

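The flange is level: the ring fits and the dark part is shadow. The lid sits about 6 mm towards -y of the pot, so I'll correct that and lower it.

```bash
python3 -m handwheel '{"offset":[[0.6,0,0],[0,0,1],[0,0,1],[0,0,0.3],[0,0,0]],"rotation":[[0,0,0],[0,0,0],[0,0,0],[0,0,0],[0,0,0]],"hand":[0,0,0,0,0]}'
python3 -c "
from h import *
go(.619,.183,.052,90)"
python3 -m handwheel '{"offset":[[0,0,0.3],[0,0,0.2],[0,0,0]],"rotation":[[0,0,0],[0,0,0],[0,0,0]],"hand":[0,0,0]}'
python3 -c "
from h import *
go(.619,.183,.052,90)"
```

```text
time_s: 13.72
eef_pos: [0.6189, 0.1835, 0.0565]
tool_rot: [-180.0, 0.0, 90.1]
ft_force: [-0.5, -0.6, -1.0]
opening: 0.0144
grip_force: 29.4
off cm [-0.05  0.01  0.45] rot [-0.04  0.01  0.09] F [-0.5 -0.6 -1. ] t 13.725
time_s: 14.1
eef_pos: [0.6198, 0.1833, 0.0534]
tool_rot: [179.9, 0.0, 90.1]
ft_force: [-2.4, -2.5, 10.5]
opening: 0.0144
grip_force: 30.5
off cm [-0.03 -0.08  0.14] rot [0.1  0.03 0.06] F [-2.4 -2.5 10.5] t 14.1
```

```bash
python3 -m handwheel '{"offset":[[0,0,0],[0,0,0],[0,0,-3],[0,0,-5],[0,0,-5]],"rotation":[[0,0,0],[0,0,0],[0,0,0],[0,0,0],[0,0,0]],"hand":[0.5,0.6,0.6,0.8,1]}'
python3 -m handwheel '{"offset":[[-4,-2,-1],[0,0,0]],"rotation":[[0,0,0],[0,0,0]],"hand":[1,1]}'
python3 - <<'E'
from h import *
go(.428,.351,.2,-16)
ims=[]
for n in('wrist','scene'):
    f=grab(n,n+'9');z=6 if n=='scene' else 4;im=cv2.convertScaleAbs(f['pixels'],alpha=1.6 if z==6 else 1,beta=10)
    u,v=map(int,proj(f,[.619,.183,.045]));w,h=(66,80) if z==6 else (100,120)
    x0,y0=u-w//2,v-h//2
    c=cv2.resize(im[y0:y0+h,x0:x0+w],None,fx=z,fy=z,interpolation=cv2.INTER_CUBIC)
    for R,zz,col,p in((.033,.046,(0,255,0),(.619,.183)),(.008,.068,(0,0,255),(.619,.183)),(.029,.003,(255,0,0),(.619,.183))):
        for t in np.arange(0,360,12):
            q=proj(f,[p[0]+R*np.cos(np.radians(t)),p[1]+R*np.sin(np.radians(t)),zz]);cv2.circle(c,(round((q[0]-x0+.5)*z),round((q[1]-y0+.5)*z)),1,col,-1)
    ims.append(c)
cv2.imwrite('pics/v9.png',np.hstack(ims))
E
```

```text
time_s: 14.72
eef_pos: [0.6188, 0.1836, 0.1831]
tool_rot: [-180.0, 0.0, 90.1]
ft_force: [1.0, 0.7, 0.5]
opening: 0.0839
grip_force: 0.0
time_s: 14.98
eef_pos: [0.5995, 0.1404, 0.193]
tool_rot: [179.9, 0.1, 89.9]
ft_force: [0.0, -0.1, 0.3]
opening: 0.0853
grip_force: 0.0
off cm [ 21.02 -17.19  -0.77] rot [ 1.9000e-01 -1.0000e-02  1.0588e+02] F [ 0.  -0.1  0.3] t 14.975
```

View pics/v9.png

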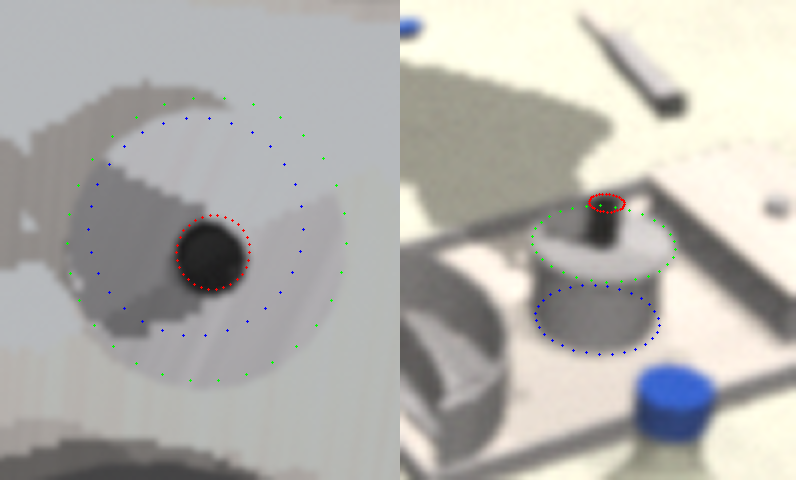

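The lid is seated and level on the pot at about (0.619, 0.182). Next is the chisel.

```bash
python3 -m handwheel '{"offset":[[4.2,-3.4,0],[4.2,-3.4,0],[4.2,-3.4,0],[4.2,-3.4,0],[4.2,-3.4,0]],"rotation":[[0,0,0],[0,0,0],[0,0,0],[0,0,0],[0,0,0]],"hand":[1,1,1,1,1]}'
python3 -m handwheel '{"offset":[[0,0,0],[0,0,0],[0,0,0],[0,0,0],[0,0,0]],"rotation":[[0,0,-10.5],[0,0,-10.5],[0,0,-10.5],[0,0,-10.5],[0,0,-10.5]],"hand":[1,1,1,0.6,0.6]}'
python3 -m handwheel '{"offset":[[0,0,0],[0,0,0],[0,0,0]],"rotation":[[0,0,-10.5],[0,0,-10.5],[0,0,0]],"hand":[0.6,0.6,0.6]}'
python3 -c "
from h import *
go(.428,.351,.2,164); grab('wrist','w10')"
```

```text
time_s: 15.7
eef_pos: [0.4269, 0.3554, 0.1916]
tool_rot: [-180.0, -0.0, 90.2]
ft_force: [0.6, 0.5, 0.1]
opening: 0.0856
grip_force: 0.0
time_s: 16.32
eef_pos: [0.428, 0.3543, 0.1915]
tool_rot: [-180.0, -0.1, 143.0]
ft_force: [-0.2, 0.4, 0.1]
opening: 0.052
grip_force: 0.0
time_s: 16.7
eef_pos: [0.4282, 0.3541, 0.1915]
tool_rot: [180.0, -0.1, 163.6]
ft_force: [0.3, 0.2, -0.2]
opening: 0.0513
grip_force: 0.0
off cm [-0.07 -0.3  -0.85] rot [ 0.02 -0.1  -0.39] F [ 0.3  0.2 -0.2] t 16.7
```

```bash
python3 -m handwheel '{"offset":[[0,0,5],[0,0,1],[0,0,0]],"rotation":[[0,0,0],[0,0,0],[0,0,0]],"hand":[0.6,0.6,0.6]}'
python3 -c "
from h import *
go(.428,.351,.2,164); grab('wrist','w11')
c=lambda n:cv2.imread(f'pics/{n}.png')[60:360,56:456]
cv2.imwrite('pics/w1011.png',np.hstack([c('w10'),c('w11')]))"
```

```text
time_s: 17.12
eef_pos: [0.4285, 0.3536, 0.1322]
tool_rot: [-180.0, -0.0, 163.5]
ft_force: [0.3, 0.9, 1.1]
opening: 0.0509
grip_force: 0.0
off cm [-0.02 -0.26 -6.78] rot [-0.02 -0.04 -0.47] F [0.3 0.9 1.1] t 17.125
```

View pics/w1011.png

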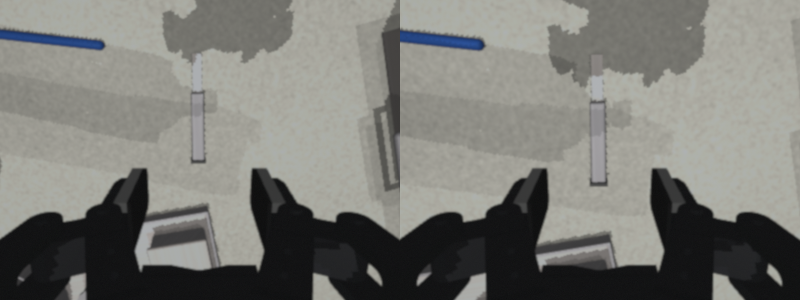

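The chisel lies nearly straight along the tool's x axis. The handle end is at (254,220) and (253.5,243), the shoulder at (254,152) and (253,161), and the tip at (253,114) and (252,115).

Run:
```python
from h import *
np.set_printoptions(precision=4,suppress=True)
a,b=load('w10'),load('w11')
for n,p,q,z in(('end',(254,220),(253.7,243),.012),('sh',(253.7,152),(253,161),.012),('tip',(253,114),(252,115),.005)):
    print(n,onz(a,*p,z),onz(b,*q,z),tri((a,*p),(b,*q))[0])
e=(onz(a,254,220,.012)+onz(b,253.7,243,.012))/2;s=(onz(a,253.7,152,.012)+onz(b,253,161,.012))/2
d=(s-e)/np.linalg.norm(s-e);m=e+.06*d;y=np.degrees(np.arctan2(d[1],d[0]));print(np.linalg.norm(s-e),m,y)
go(m[0],m[1],.002,y)
```

```text
end [0.484  0.3369 0.012 ] [0.4846 0.3361 0.012 ] [0.4804 0.3377 0.0213]
sh [0.4094 0.3585 0.012 ] [0.4088 0.3579 0.012 ] [0.4106 0.3577 0.0027]
tip [0.3715 0.3689 0.005 ] [0.371  0.3681 0.005 ] [0.3693 0.3698 0.0808]
0.07824697853391162 [0.4266 0.3531 0.012 ] 163.89008152594383
off cm [ 0.19 -0.15 13.11] rot [ 0.04  0.01 -0.34] F [-0.4 -0.1  0.2] t 17.175
```

```bash
python3 -m handwheel '{"offset":[[0.2,-0.15,5],[0,0,5],[0,0,2.5],[0,0,0],[0,0,0]],"rotation":[[0,0,-0.4],[0,0,0],[0,0,0],[0,0,0],[0,0,0]],"hand":[0.6,0.6,0.5,0.4,0.4]}'
python3 -c "
from h import *
go(.4266,.3531,.003,164)"
```

```text
time_s: 17.8
eef_pos: [0.4274, 0.3535, 0.009]
tool_rot: [179.9, 0.1, 164.0]
ft_force: [0.1, 0.6, 0.8]
opening: 0.0343
grip_force: 0.0
off cm [ 0.07 -0.06  0.6 ] rot [ 0.13  0.09 -0.03] F [0.1 0.6 0.8] t 17.8
```

```bash
python3 -m handwheel '{"offset":[[0,0,0.5],[0,0,0],[0,0,0],[0,0,0],[0,0,0]],"rotation":[[0,0,0],[0,0,0],[0,0,0],[0,0,0],[0,0,0]],"hand":[0.3,0.1,0,0,0]}' 40
python3 -c "
from h import *
go(.4266,.3531,.003,164)"
```

```text
time_s: 18.42
eef_pos: [0.4269, 0.3526, 0.0026]
tool_rot: [180.0, 0.0, 164.0]
ft_force: [-0.0, -1.1, 7.0]
opening: 0.0126
grip_force: 40.5
off cm [ 0.04  0.04 -0.04] rot [ 0.03  0.05 -0.01] F [-0.  -1.1  7. ] t 18.425
```

```bash
python3 -m handwheel '{"offset":[[0,0,-2],[0,0,-5],[0,0,-5],[0,0,-4],[0,0,0]],"rotation":[[0,0,0],[0,0,0],[0,0,-5.5],[0,0,-5.5],[0,0,0]],"hand":[0,0,0,0,0]}'
python3 -m handwheel '{"offset":[[-2.9,-6,0],[-2.9,-6,0],[-2.9,-6,0],[-2.9,-6,0],[-2.9,-6,0]],"rotation":[[0,0,0],[0,0,0],[0,0,0],[0,0,0],[0,0,0]],"hand":[0,0,0,0,0]}'
python3 -m handwheel '{"offset":[[-1.5,-6,0],[0,-6,0],[0,0,0]],"rotation":[[0,0,0],[0,0,0],[0,0,0]],"hand":[0,0,0]}'
python3 -c "
from h import *
go(.62,-.16,.15,175); grab('wrist','w12')"
```

```text
time_s: 19.05
eef_pos: [0.4271, 0.3538, 0.1656]
tool_rot: [179.8, 0.2, 175.1]
ft_force: [-0.4, 0.9, -1.8]
opening: 0.0127
grip_force: 39.7
time_s: 19.68
eef_pos: [0.5372, 0.058, 0.1616]
tool_rot: [-180.0, -0.0, 174.9]
ft_force: [0.7, 0.4, -2.5]
opening: 0.0126
grip_force: 39.7
time_s: 20.05
eef_pos: [0.5408, -0.0667, 0.1607]
tool_rot: [-179.9, -0.1, 174.4]
ft_force: [0.0, 0.4, -1.2]
opening: 0.0123
grip_force: 39.8
off cm [-8.79 -8.51  1.06] rot [-0.08 -0.14 -0.58] F [ 0.   0.4 -1.2] t 20.05
```

```bash
python3 -m handwheel '{"offset":[[0,-4.2,0],[0,-4.2,0],[0,0,0]],"rotation":[[0,0,-0.3],[0,0,0],[0,0,0]],"hand":[0,0,0]}'
python3 -c "
from h import *
go(.62,-.16,.15,175); grab('wrist','w13')
c=lambda n:cv2.imread(f'pics/{n}.png')
w=c('w13');cv2.imwrite('pics/w13b.png',cv2.resize(w,(800,600),interpolation=cv2.INTER_CUBIC))"
```

```text
time_s: 20.48
eef_pos: [0.5341, -0.1465, 0.1613]
tool_rot: [-180.0, -0.1, 175.1]
ft_force: [1.0, 1.0, -1.9]
opening: 0.0127
grip_force: 39.8
off cm [-8.67 -0.61  1.12] rot [-0.02 -0.07  0.06] F [ 1.   1.  -1.9] t 20.475
```

View pics/w13b.png

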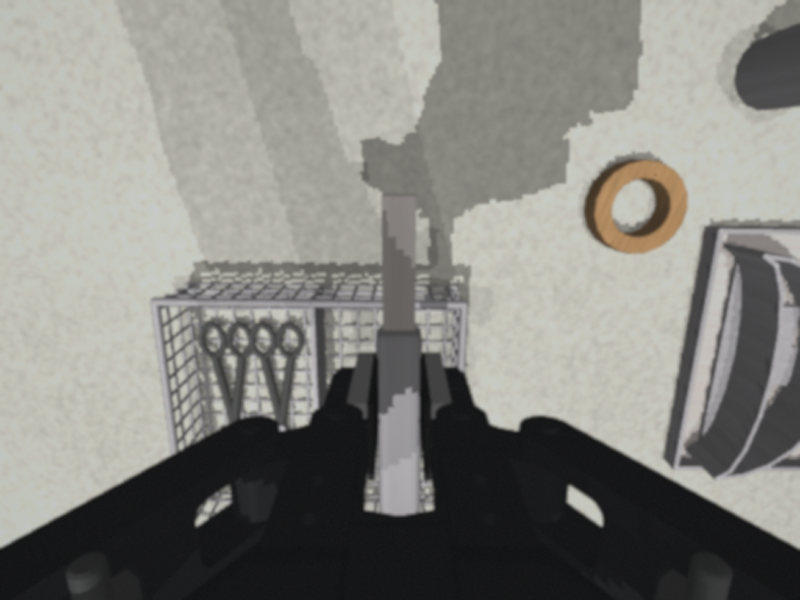

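The wrist view shows the chisel held straight over the near rim. The basket's near rim corners are at (155,300) and (468,303) and the divider's near end is at (320,307), all in the 800-wide picture.

Run:
```python
from h import *
np.set_printoptions(precision=4,suppress=True)
f=load('w13');k=.64
P=lambda u,v,z:onz(f,(u+.5)*k-.5,(v+.5)*k-.5,z)
A,B,D=P(155,301,.045),P(468,303,.045),P(320,308,.038)
print(A,B,np.linalg.norm(A-B),D)
y=(B-A)/np.linalg.norm(B-A);x=np.array([y[1],-y[0],0]);print('yaw',np.degrees(np.arctan2(x[1],x[0])))
m=(A+B)/2
for yaw in(-5,np.degrees(np.arctan2(x[1],x[0]))):
    c,s=np.cos(np.radians(yaw)),np.sin(np.radians(yaw));X=np.array([c,s,0]);Y=np.array([-s,c,0])
    o=m+.085*X;print(yaw,'origin',o,'comp',o+.045*Y,'beaker',m-.037*X)
# tip/handle of chisel
go(.62,-.16,.15,175)
```

```text
[ 0.5299 -0.2856  0.045 ] [ 0.5463 -0.1074  0.045 ] 0.178931852918273 [ 0.5441 -0.1936  0.038 ]
yaw -5.2658645597074445
-5 origin [ 0.6228 -0.2039  0.045 ] comp [ 0.6267 -0.1591  0.045 ] beaker [ 0.5013 -0.1933  0.045 ]
-5.2658645597074445 origin [ 0.6228 -0.2043  0.045 ] comp [ 0.6269 -0.1595  0.045 ] beaker [ 0.5013 -0.1931  0.045 ]
off cm [-8.66 -0.88  1.15] rot [ 0.03 -0.05  0.23] F [-0.4  0.6 -2.1] t 20.525
```

```bash
python3 -m handwheel '{"offset":[[-4.6,-0.4,0],[-4.5,-0.4,0],[0,0,5],[0,0,3],[0,0,0]],"rotation":[[0,0,0],[0,0,0],[0,0,0],[0,0,0],[0,0,0]],"hand":[0,0,0,0,0]}'
python3 -c "
from h import *
go(.625,-.159,.0056,175)
f=grab('wrist','w14');s=grab('scene','s14');a=f['pixels'][84:384,56:456];u,v=map(int,proj(s,[.625,-.18,.04]))
cv2.imwrite('pics/v14.png',np.hstack([a,cv2.resize(s['pixels'][v-50:v+50,u-66:u+67],(400,300),interpolation=cv2.INTER_CUBIC)]))"
```

```text
time_s: 21.15
eef_pos: [0.6236, -0.1569, 0.0799]
tool_rot: [179.9, -0.2, 175.5]
ft_force: [0.2, 0.9, -0.7]
opening: 0.0126
grip_force: 39.7
off cm [-0.18 -0.21  7.43] rot [ 0.1  -0.23  0.47] F [ 0.2  0.9 -0.7] t 21.15
```

View pics/v14.png

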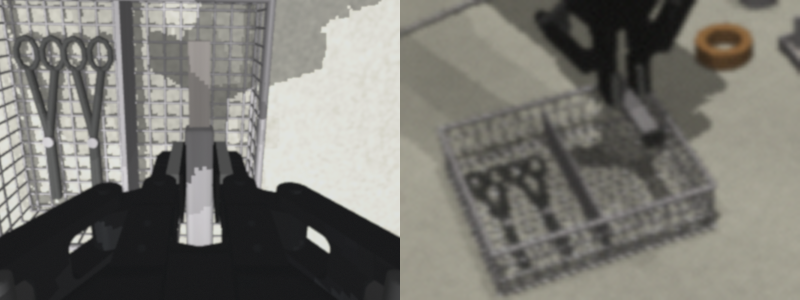

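The chisel is centred in the empty compartment: its column is 200, with the divider at 130 and the wall at 265. Lowering it now.

```bash
python3 -m handwheel '{"offset":[[-0.1,-0.2,3],[0,0,2.5],[0,0,1],[0,0,0.4],[0,0,0]],"rotation":[[0,0,0],[0,0,0],[0,0,0],[0,0,0],[0,0,0]],"hand":[0,0,0,0,0]}'
python3 -c "
from h import *
go(.625,-.159,.0056,175)"
```

```text
time_s: 21.88
eef_pos: [0.626, -0.1617, 0.0136]
tool_rot: [180.0, 0.0, 175.3]
ft_force: [0.3, 0.5, -0.8]
opening: 0.0128
grip_force: 39.8
off cm [0.12 0.26 0.8 ] rot [0.   0.04 0.3 ] F [ 0.3  0.5 -0.8] t 21.875
```

```bash
python3 -m handwheel '{"offset":[[0,0.1,0.4],[0,0,0.3],[0,0,0]],"rotation":[[0,0,0],[0,0,0],[0,0,0]],"hand":[0,0,0]}'
python3 -c "
from h import *
go(.625,-.159,.0056,175)"
```

```text
time_s: 22.25
eef_pos: [0.6257, -0.1608, 0.006]
tool_rot: [-180.0, 0.0, 175.3]
ft_force: [-0.4, 0.1, -1.3]
opening: 0.0125
grip_force: 39.8
off cm [0.09 0.17 0.04] rot [-0.    0.01  0.3 ] F [-0.4  0.1 -1.3] t 22.25
```

```bash
python3 -m handwheel '{"offset":[[0,0,0.15],[0,0,0]],"rotation":[[0,0,0],[0,0,0]],"hand":[0,0]}'
python3 -m handwheel '{"offset":[[0,0,0.1],[0,0,0]],"rotation":[[0,0,0],[0,0,0]],"hand":[0,0]}'
```

```text
time_s: 22.5
eef_pos: [0.6258, -0.1608, 0.0056]
tool_rot: [-180.0, 0.0, 175.3]
ft_force: [-4.9, -0.4, 8.8]
opening: 0.0128
grip_force: 41.0
time_s: 22.75
eef_pos: [0.6259, -0.1608, 0.0056]
tool_rot: [-179.9, 0.0, 175.3]
ft_force: [-9.7, 0.5, 18.8]
opening: 0.0125
grip_force: 42.1
```

```bash
python3 -m handwheel '{"offset":[[0,0,-0.2],[0,0,0],[0,0,-3],[0,0,-6],[0,0,-6]],"rotation":[[0,0,0],[0,0,0],[0,0,0],[0,0,0],[0,0,0]],"hand":[0.3,0.3,0.3,0.3,0.6]}'
python3 -m handwheel '{"offset":[[0,0,-5],[0,0,0]],"rotation":[[0,0,0],[0,0,0]],"hand":[1,1]}'
python3 -c "
from h import *
go(.44,.078,.2,175)
f=grab('wrist','w15')"
```

```text
time_s: 23.38
eef_pos: [0.6254, -0.1608, 0.1568]
tool_rot: [180.0, -0.0, 175.3]
ft_force: [1.0, -1.1, 0.3]
opening: 0.0425
grip_force: 0.0
time_s: 23.62
eef_pos: [0.6276, -0.1605, 0.2097]
tool_rot: [-180.0, 0.4, 175.3]
ft_force: [-0.1, -0.7, 0.5]
opening: 0.0783
grip_force: 0.0
off cm [20.66 22.23  0.82] rot [-0.04  0.37  0.29] F [-0.1 -0.7  0.5] t 23.625
```

```bash
python3 -m handwheel '{"offset":[[4.6,5,0],[4.6,5,0],[4.6,5,0],[3.4,3.6,0],[0,0,0]],"rotation":[[0,0,0],[0,0,0],[0,0,0],[0,0,0],[0,0,0]],"hand":[1,1,1,1,1]}'
python3 -c "
from h import *
go(.44,.078,.2,175)
f=grab('wrist','w16')"
python3 -m handwheel '{"offset":[[3.4,3.6,0],[0,0,0],[0,0,0]],"rotation":[[0,0,0],[0,0,0],[0,0,0]],"hand":[1,1,1]}'
python3 -c "
from h import *
go(.44,.078,.2,175)
f=grab('wrist','w17')
c=lambda n:cv2.imread(f'pics/{n}.png')[80:380,56:456]
cv2.imwrite('pics/v17.png',np.vstack([np.hstack([c('w16'),c('w17')]),np.hstack([c('w15'),c('w15')*0])]))"
```

```text
time_s: 24.3
eef_pos: [0.4773, 0.0281, 0.2044]
tool_rot: [-179.8, -0.1, 175.5]
ft_force: [0.0, -1.2, -0.3]
opening: 0.0853
grip_force: 0.0
off cm [4.1  4.69 0.44] rot [-0.16 -0.07  0.55] F [ 0.  -1.2 -0.3] t 24.3
time_s: 24.72
eef_pos: [0.4492, 0.0629, 0.2054]
tool_rot: [-180.0, 0.0, 175.2]
ft_force: [-0.4, 0.1, 0.1]
opening: 0.0855
grip_force: 0.0
off cm [1.04 1.42 0.54] rot [-0.01  0.01  0.19] F [-0.4  0.1  0.1] t 24.725
```

View pics/v17.png

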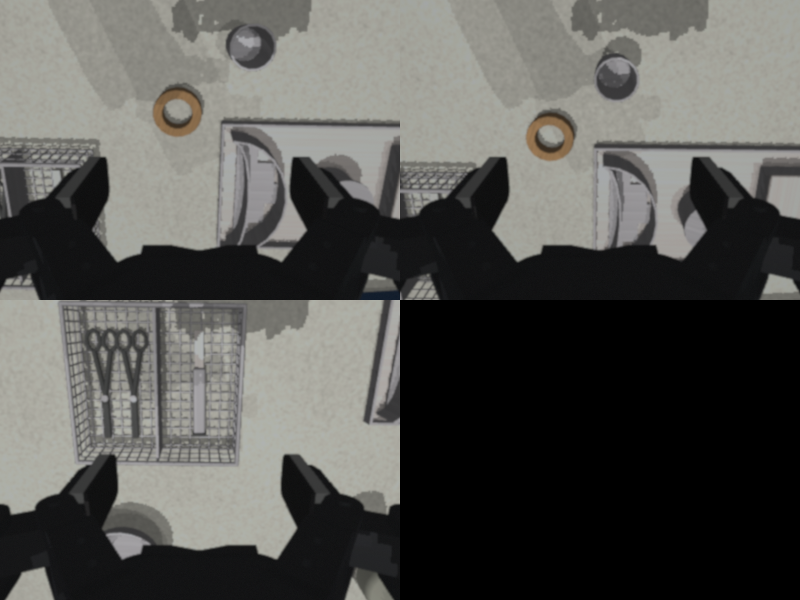

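The chisel lies flat and lengthwise in the empty compartment. The beaker rim is at (307,126) in w16 and (273,157) in w17.

Run:
```python
from h import *
np.set_printoptions(precision=4,suppress=True)
a,b=load('w16'),load('w17')
print(onz(a,307,126,.062),onz(b,273,157.5,.062),tri((a,307,126),(b,273,157.5)))
f=load('w15');B=onz(f,118,85,.045);C=onz(f,300,85,.045)  # near corners
D,E=onz(f,134,244,.045),onz(f,295,244,.045);m=(D+E)/2;print('far',D,E,'origin?',m+.085*np.array([-.996,.087,0]))
go(.44,.078,.02,175)
```

```text
[0.4323 0.0798 0.062 ] [0.4317 0.082  0.062 ] (array([0.4337, 0.0823, 0.0482]), [np.float64(0.0004598521943369333), np.float64(0.00045985219433699063)])
far [ 0.6993 -0.3014  0.045 ] [ 0.7138 -0.1226  0.045 ] origin? [ 0.6219 -0.2046  0.045 ]
off cm [ 1.05  1.4  18.54] rot [ 0.04 -0.    0.18] F [ 0.5 -0.  -0.1] t 24.775
```

Run:
```python
from h import *
t=np.radians(np.arange(0,360,4))
G={}
for n in('w16','w17','top0'):
    f=load(n);g=cv2.GaussianBlur(cv2.cvtColor(f['pixels'],cv2.COLOR_BGR2GRAY).astype(np.float32),(0,0),.7)
    G[n]=(f,g)
def sc(n,x,y):
    f,g=G[n];S=[]
    for R in(.0185,.02075,.0235):
        p=np.array([proj(f,[x+R*np.cos(a),y+R*np.sin(a),.062]) for a in t],np.float32)
        S.append(cv2.remap(g,p[:,:1].copy(),p[:,1:].copy(),1).ravel())
    return np.mean(S[1]-S[0])+np.mean(S[1]-S[2])*.5
X=np.arange(.424,.446,.001);Y=np.arange(.072,.088,.001);tot=0
for n in G:
    M=np.array([[sc(n,x,y) for y in Y] for x in X]);i,j=np.unravel_index(M.argmax(),M.shape);print(n,X[i],Y[j],M.max());tot=tot+M/M.max()
i,j=np.unravel_index(tot.argmax(),tot.shape);print(X[i],Y[j]);go(X[i],Y[j],.02,175)
```

```text
w16 0.434 0.082 31.687489
w17 0.434 0.081 39.245453
top0 0.434 0.081 7.649582
0.434 0.081
off cm [ 1.67  1.65 18.54] rot [ 0.04 -0.    0.18] F [ 0.5 -0.  -0.1] t 24.775
```

```bash
python3 -m handwheel '{"offset":[[1.65,1.6,0],[0,0,5],[0,0,5],[0,0,5],[0,0,3.4]],"rotation":[[0,0,0],[0,0,0],[0,0,0],[0,0,0],[0,0,0]],"hand":[1,1,1,1,1]}'
python3 -m handwheel '{"offset":[[0,0,0],[0,0,0],[0,0,0],[0,0,0],[0,0,0]],"rotation":[[0,0,0],[0,0,0],[0,0,0],[0,0,0],[0,0,0]],"hand":[0.7,0.4,0.2,0.2,0.2]}' 30
python3 -c "
from h import *
go(.434,.081,.02,175)"
```

```text
time_s: 25.4
eef_pos: [0.4327, 0.0813, 0.0183]
tool_rot: [180.0, -0.2, 175.3]
ft_force: [0.5, -1.5, 0.1]
opening: 0.0855
grip_force: 0.0
time_s: 26.02
eef_pos: [0.4348, 0.0816, 0.0227]
tool_rot: [-180.0, 0.1, 175.3]
ft_force: [0.2, -0.4, 7.5]
opening: 0.0423
grip_force: 30.6
off cm [ 0.07 -0.07  0.27] rot [-0.01  0.15  0.26] F [ 0.2 -0.4  7.5] t 26.025
```

```bash
python3 -m handwheel '{"offset":[[0,0,-2],[0,0,-4],[0,0,-4],[-2,-5.5,0],[-2,-5.5,0]],"rotation":[[0,0,0],[0,0,0],[0,0,0],[0,0,0],[0,0,0]],"hand":[0.2,0.2,0.2,0.2,0.2]}'
python3 -m handwheel '{"offset":[[-2,-5.5,0],[-1.5,-5,0],[-1,-5,0],[0,0,0]],"rotation":[[0,0,0],[0,0,0],[0,0,0],[0,0,0]],"hand":[0.2,0.2,0.2,0.2]}'
python3 -c "
from h import *
go(.5005,-.1934,.0227,175)"
```

```text
time_s: 26.65
eef_pos: [0.4651, -0.0332, 0.1227]
tool_rot: [-179.9, 0.1, 175.3]
ft_force: [1.0, -0.2, -1.3]
opening: 0.0422
grip_force: 30.9
time_s: 27.15
eef_pos: [0.496, -0.1941, 0.1214]
tool_rot: [-180.0, 0.0, 174.9]
ft_force: [-0.4, 0.6, -1.5]
opening: 0.0424
grip_force: 31.0
off cm [-0.44  0.11  9.87] rot [-0.03  0.   -0.12] F [-0.4  0.6 -1.5] t 27.15
```

```bash
python3 -m handwheel '{"offset":[[-0.4,0.1,4],[0,0,4],[0,0,0.8],[0,0,0]],"rotation":[[0,0,0],[0,0,0],[0,0,0],[0,0,0]],"hand":[0.2,0.2,0.2,0.2]}'
python3 - <<'E'
from h import *
go(.5005,-.1934,.0227,175)
s=grab('scene','s20');w=grab('wrist','w20');z0=r.state()['eef_pos'][2]+.0393
u,v=map(int,proj(s,[.51,-.195,.04]));x0,y0=u-33,v-30
c=cv2.resize(s['pixels'][y0:y0+60,x0:x0+66],(396,360),interpolation=cv2.INTER_CUBIC)
for t in np.radians(np.arange(0,360,10)):
    q=proj(s,[.5005+.022*np.cos(t),-.1934+.022*np.sin(t),z0]);cv2.circle(c,(round((q[0]-x0+.5)*6),round((q[1]-y0+.5)*6)),1,(0,255,0),-1)
p=w['pixels'].copy()
for t in np.radians(np.arange(0,360,10)):
    q=proj(w,[.5005+.022*np.cos(t),-.1934+.022*np.sin(t),z0]);cv2.circle(p,(round(q[0]),round(q[1])),1,(0,255,0),-1)
for yy in np.linspace(-.09,.09,10):
    q=proj(w,[.5373-.0905*0+.0907*yy,-.1968+.996*yy,.045]);cv2.circle(p,(round(q[0]),round(q[1])),1,(0,0,255),-1)
cv2.imwrite('pics/v20.png',np.hstack([c,cv2.resize(p[84:384,90:430],(408,360))]))
E
```

```text
time_s: 27.65
eef_pos: [0.5009, -0.1882, 0.0344]
tool_rot: [180.0, 0.0, 175.3]
ft_force: [1.0, 0.5, -0.2]
opening: 0.0423
grip_force: 30.9
off cm [-0.   -0.52  1.17] rot [0.   0.03 0.33] F [ 1.   0.5 -0.2] t 27.65
```

View pics/v20.png

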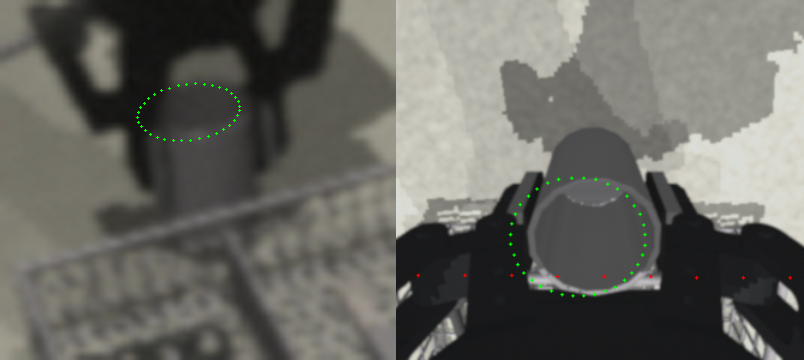

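The overlay shows x is right and the beaker is 5 mm too far towards +y, matching the pose reading. I'll correct that and lower it.

```bash
python3 -m handwheel '{"offset":[[0,-0.5,0],[0,0,0.5],[0,0,0.4],[0,0,0]],"rotation":[[0,0,0],[0,0,0],[0,0,0],[0,0,0]],"hand":[0.2,0.2,0.2,0.2]}'
python3 -c "
from h import *
go(.5005,-.1934,.0227,175)"
python3 -m handwheel '{"offset":[[0,0,0.2],[0,0,0.15],[0,0,0]],"rotation":[[0,0,0],[0,0,0],[0,0,0]],"hand":[0.2,0.2,0.2]}'
python3 -c "
from h import *
go(.5005,-.1934,.0227,175)"
```

```text
time_s: 28.25
eef_pos: [0.4999, -0.1934, 0.0241]
tool_rot: [180.0, -0.0, 175.3]
ft_force: [0.5, 1.1, -0.8]
opening: 0.0423
grip_force: 31.0
off cm [-0.06  0.01  0.14] rot [ 0.02 -0.03  0.31] F [ 0.5  1.1 -0.8] t 28.25
time_s: 28.62
eef_pos: [0.5009, -0.1939, 0.0225]
tool_rot: [-179.9, 0.1, 175.3]
ft_force: [-6.3, 0.0, 17.7]
opening: 0.0423
grip_force: 29.5
off cm [ 0.04  0.05 -0.02] rot [-0.08  0.05  0.29] F [-6.3  0.  17.7] t 28.625
```

```bash
python3 -m handwheel '{"offset":[[0,0,-0.15],[0,0,0],[0,0,0],[0,0,-3],[0,0,-6]],"rotation":[[0,0,0],[0,0,0],[0,0,0],[0,0,0],[0,0,0]],"hand":[0.2,0.8,1,1,1]}'
python3 -m handwheel '{"offset":[[0,0,-6],[-4,0,-2],[0,0,0],[0,0,0]],"rotation":[[0,0,0],[0,0,0],[0,0,0],[0,0,0]],"hand":[1,1,1,1]}'
python3 - <<'E'
from h import *
f=grab('wrist','w21');print(r.state()['eef_pos'])
g=cv2.GaussianBlur(cv2.cvtColor(f['pixels'],cv2.COLOR_BGR2GRAY).astype(np.float32),(0,0),.7)
t=np.radians(np.arange(0,360,4))
def sc(x,y):
    S=[]
    for R in(.0185,.02075,.0235):
        p=np.array([proj(f,[x+R*np.cos(a),y+R*np.sin(a),.062]) for a in t],np.float32);S.append(cv2.remap(g,p[:,:1].copy(),p[:,1:].copy(),1).ravel())
    return np.mean(S[1]-S[0])+.5*np.mean(S[1]-S[2])
X=np.arange(.485,.515,.001);Y=np.arange(-.205,-.18,.001)
M=np.array([[sc(x,y) for y in Y] for x in X]);i,j=np.unravel_index(M.argmax(),M.shape);print(X[i],Y[j],M.max())
# near rim: bright bar at z=.045, scan in basket x
def line(d): # mean brightness along near rim
    return np.mean([g[int(round(q[1])),int(round(q[0]))] for q in (proj(f,[.5373+.996*d+.0907*y,-.1968-.0907*d+.996*y,.045]) for y in np.linspace(-.07,.07,60)) if 0<=q[0]<511 and 0<=q[1]<383])
print([(round(d*1000,1),round(float(line(d)))) for d in np.arange(-.008,.009,.001)])
E
```

```text
time_s: 29.25
eef_pos: [0.4987, -0.1933, 0.1118]
tool_rot: [179.9, -0.2, 175.3]
ft_force: [0.1, -2.2, 1.0]
opening: 0.0856
grip_force: 0.0
time_s: 29.75
eef_pos: [0.5394, -0.1964, 0.1916]
tool_rot: [180.0, -0.1, 175.3]
ft_force: [-0.2, -0.2, -0.5]
opening: 0.0854
grip_force: 0.0
[ 0.53910647 -0.1965769   0.19146388]
0.499 -0.19399999999999998 25.338306
[(np.float64(-8.0), 116), (np.float64(-7.0), 115), (np.float64(-6.0), 116), (np.float64(-5.0), 114), (np.float64(-4.0), 109), (np.float64(-3.0), 102), (np.float64(-2.0), 99), (np.float64(-1.0), 102), (np.float64(0.0), 114), (np.float64(1.0), 128), (np.float64(2.0), 136), (np.float64(3.0), 135), (np.float64(4.0), 134), (np.float64(5.0), 132), (np.float64(6.0), 129), (np.float64(7.0), 132), (np.float64(8.0), 140)]
```

The beaker stands at (0.499, -0.194) and the gap to the basket is about 16 mm. The arm is clear, so I'm handing in.

```bash
python3 -c "
from cell import r
print(r.close_job())"
```

```text
the job is handed in; nothing more can be done
None
```

The job is handed in at about 30 s on the robot's clock: the lidded pot stands upright midway in the tray, the chisel lies flat in the empty compartment, the beaker stands about 16 mm in front of the middle of the basket's near side, and I left the tape alone.

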